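Refit the gap dial of the rolling mill and close the rolls

TASK

Put the loose gap dial back on the rolling mill's upright adjusting spindle, its tab down in the spindle's keyway and fully home on the collar. Then turn the dial gently clockwise (seen from above) until the rolls meet and its index line stands at the zero pointer, and let go of it. Force nothing, and leave the caliper, the spool and the wax where they are.

Things in the scene. Friction and masses are not known exactly. Their poses are not given: they have to be found in the camera images.
- mill: Small grey bench rolling mill, bolted down, base 150 x 128 mm, its top collar 150 mm up. An upright steel adjusting spindle stands out of the top. Origin: centre of the underside, straight below the spindle; z up, -x to its front, where the zero pointer stands. A crank with a wooden grip is at its right side, lower than the collar.
- seat (a point): Centre of the top face of the collar (40 mm across) at the foot of the spindle, on the spindle's axis, 150 mm above the bench. Fixed to the mill: its axes are the mill's and do not turn with the spindle. The dial's underside rests here when it is home.
- spindle_end (a point): Centre of the spindle's upper end, 26 mm above the seat; fixed to the mill (does not turn). Spindle 24 mm across, end chamfer 2 mm. A keyway 8 mm wide, 5.8 mm deep, runs from the end 15 mm down. Its direction is not measured: at the start it looks 0.6 to 1.7 rad counterclockwise (from above) of the zero pointer. Rubbing on it with over 12 N may drag it round.
- zero_mark (a point): Point at the zero pointer (small steel block with a dark line, top level with the collar), 32 mm from the spindle's axis to the mill's front (-x), at the seat's height. The spindle turns against about 0.1 N m of friction and stays where left; clockwise closes the rolls, and it stops hard, rolls closed, when a home dial, its play taken up clockwise, has its index here.
- dial: Loose aluminium gap dial, about 0.13 kg, flat on the bench, right way up: knurled round grip 46 mm across (10 to 26 mm above the underside) on a graduated flange 64 mm across, 6 mm thick; 28 mm high. Origin: centre of the underside on the bore's axis, z up. Bore 25.6 mm, chamfered below. Pressing or turning must not load it against the mill with more than 45 N.
- dial_tab (a point): Middle of the tab's lower edge, 10 mm from the dial's axis on its +x side, 14 mm above the underside. The tab, 6.8 mm wide, stands 6 mm into the bore from 14 to 26 mm up; below it the bore is plain. On the spindle it first lies on the end, underside 12 mm above the seat; where it meets the keyway (within 0.06 rad) the dial can fall these 12 mm. A turning load bears on it 9.5 mm off the axis.
- index_mark (a point): Dark index line at the rim of the dial's flange, 32 mm from the dial's axis on its +x side (the tab's side), at the height of the underside. It coincides with zero_mark when the dial is home and the rolls are closed.
- caliper: Brass vernier caliper, 42 x 135 x 9 mm, lying on the bench in front, to the right of the mill; a bystander. Origin: centre of its underside.
- spool: Small metal spool of solder wire, 43 mm across, 24 mm high, on the bench behind the mill; a bystander. Origin: centre of its underside.
- wax: Block of beeswax, 34 x 48 x 22 mm, on the bench to the right of the mill; a bystander. Origin: centre of its underside.
Mind the look-alikes: they are no part of the job. What is shaped like the dial but green or pink is not meant.

How it is judged:
On the way:
1. the dial is home on the collar, its tab in the keyway, with the rolls still open (z of dial in the frame of seat between -0.002 and 0.002 m and horizontal distance between dial and seat below 0.003 m and angle between dial's own z axis and vertical below 0.06 rad and horizontal distance between index_mark and zero_mark above 0.008 m), for 0.2 s.
At the end, for the whole second after the job is handed in: The dial lies home on the collar (underside within 2 mm of it, within 3 mm of the spindle's axis, level within 0.06 rad) and its index line is within 6 mm of the zero mark (rolls closed); it is at rest and let go (z of dial in the frame of seat between -0.002 and 0.002 m and horizontal distance between dial and seat below 0.003 m and angle between dial's own z axis and vertical below 0.06 rad and horizontal distance between index_mark and zero_mark below 0.006 m and linear speed of dial below 0.01 m/s); the robot touches nothing.
It fails at once if the dial is pressed or twisted against the mill with more than 45 N (contact force between dial and mill above 45 N).
It fails at once if the caliper is pushed more than 15 mm from its place (distance of caliper from where it was at the start of the episode above 0.015 m).
It fails at once if the spool is pushed more than 15 mm from its place (distance of spool from where it was at the start of the episode above 0.015 m).
It fails at once if the wax is pushed more than 15 mm from its place (distance of wax from where it was at the start of the episode above 0.015 m).
It also fails if it takes over 72 s, if anything falls off the work surface, if the arm or the gripper's body presses on something with over 40 N, if the wrist force passes 120 N, or if a joint passes its speed limit or range.

ROBOT

A 6-joint arm with a two-finger parallel gripper is mounted at the origin on a cart in front of the work surface, level with it; the furniture and walls round the work are solid. World frame = base frame: x ahead of the robot, y to its left, z up, the work surface at z = 0. Lengths are in m, angles in rad, forces in N, time in s.
With the tool pointing down it reaches from about 0.275 to 0.825 m from the base axis. Payload 4.9 kg.
Tool frame: the origin (TCP) lies at the very end of the fingers, on their centre line; the grasp point (between the pads) lies env.grip_depth behind it (env.grip_depth is the distance from the TCP to the grasp point, in m); z points along the fingers, y is the line along which they close (so a half turn about z gives the same grasp; the last joint's range is limited). The gripper opens to 85 mm and grips with 20 to 120 N. Pads are 22 mm wide; open, the fingers measure 114 mm over their backs; the gripper's body (76 mm by 85 mm) begins 54 mm behind the grasp point. The pads swing forward as they close: fully open they stand 13 mm farther back than shut.
Start: joints at [-0.134, 0.326, -0.193, 1.052, 0, 1.437], TCP at [0.55, 0, 0.231] pointing down, gripper open.
Joint ranges: [-2.65, 2.65], [-0.97, 1.79], [-1.3, 1.35], [-1.93, 2.1], [-1.47, 1.37], [-3.14, 3.14]. Speed limits (rad/s): [2.57, 2.57, 3.14, 3.14, 3.14, 3.14].

INTERFACE

Orientations are given as a unit quaternion [x, y, z, w].
In Python, from plant import env gives the robot as it stands. The module is installed in compiled form; this text tells all that it offers.
- The arm moves only by the tool drive_tool, never from a script. Its argument "deltas" is a list of rows, each a list of 7 numbers: the shift along the tool's x, y, z in m, then the turn, a rotation vector about the tool's x, y, z in degrees, then the opening, from 0 (shut) to 1 (fully open). A call has 1 to 20 rows; each row shifts and turns the commanded pose from where the row before left it, along the tool's axes as they then stand; what a row does not reach is not made up. A row lasts 1/10 s, in which the tool goes at most 50 mm and 8.59 degrees, less where a joint would pass 70% of its speed; a pose out of reach is approached as far as the arm can. A call is refused whole if a number of a shift passes 0.05 or a number of a turn 8.59, either way. A call with a gripper value outside its range is refused whole. The fingers move at their own pace and stop on an object; "force" is the grip in N (left out, the last holds). Time passes only in rows, so rows that do not move let the fingers close. It gives the time, the measured TCP pose, the force, the opening and the grip force at its end, in the units of the state.
- env.read_state(): the state, without advancing time (a new reading comes with each control period).
- env.capture(name): name is "scene" or "side" or "wrist"; returns a dict with "image" (420x560x3 uint8, blue, green, red), "fx", "fy", "cx", "cy" (pixels), "k1" (the pictures are not rectified: a ray, as slopes to the right and down, at radius r is drawn at 1 + k1 r^2 times it, then the intrinsics apply), "camera_from_world" (4x4, takes a point from world to camera coordinates). Camera axes: x right, y down, z forward; pixel columns grow to the right and rows downward; lengths in m; the calibration is good to about 2 mm. A picture is of the moment at which its call begins. There is no depth.
- env.finish_job(): hands the job in; it is judged then, once.
The state is a dict: "time_s": time; "q": joint angles; "joint_vel": joint speeds; "joint_efforts": joint torques, N m; "position": TCP position; "ee_rot": TCP orientation; "wrist_force": force on the tool from outside, world axes, zero at the start; "ft_torque": the same for the moment, N m; "gripper_width": finger opening in m; "grasp_force": force on a finger pad.
Only numpy, scipy, OpenCV 4.12 (cv2) and the standard library are available. Lean on these libraries where they do the work, as an engineer would, in place of code of your own. Each camera call takes 0.05 s, during which the arm holds its last target. There are 200 camera calls.

## Working session

There is one attempt and no reset: what is moved stays moved. The work goes in short steps, Python scripts to look and compute and a tool call to move; the robot and the scene stay as the last step left them, time stands still between calls to the robot, and variables do not carry over. Pictures are saved under pics/ and viewed, at most 10 in all, crops included, and the job is handed in when it is done.

Besides the shell and the picture viewer there is one more tool, called after "Call:" by a JSON object that holds its "op" and its "data". drive_tool: Moves the arm, as the interface text tells. Its arguments: {"type":"object","properties":{"deltas":{"type":"array"},"force":{"type":"number"}},"required":["deltas"]}

```bash
mkdir -p pics
cat > h.py <<'E'
import numpy as np, cv2, pickle
from scipy.spatial.transform import Rotation as R
from plant import env
def cap(n,f):
    c=env.capture(n); cv2.imwrite(f'pics/{f}.png',c['image']); pickle.dump(c,open(f'pics/{f}.pkl','wb')); return c
def load(f): return pickle.load(open(f'pics/{f}.pkl','rb'))
def K(c): return np.array([[c['fx'],0,c['cx']],[0,c['fy'],c['cy']],[0,0,1.]]),np.array([c['k1'],0,0,0.])
def ray(c,uv):
    k,d=K(c); n=cv2.undistortPoints(np.array([[uv]],float),k,d)[0,0]
    T=np.array(c['camera_from_world']); Rm=T[:3,:3]
    return -Rm.T@T[:3,3], Rm.T@np.array([n[0],n[1],1.])
def onz(c,uv,z):
    o,d=ray(c,uv); return o+d*(z-o[2])/d[2]
def proj(c,P):
    k,d=K(c); T=np.array(c['camera_from_world'])
    return cv2.projectPoints(np.atleast_2d(P).astype(float),cv2.Rodrigues(T[:3,:3])[0],T[:3,3],k,d)[0][:,0]
def tri(l):
    A=0;b=0
    for c,uv in l:
        o,d=ray(c,uv); d=d/np.linalg.norm(d); M=np.eye(3)-np.outer(d,d); A=A+M; b=b+M@o
    return np.linalg.solve(A,b)
E
python3 - <<'E'
from h import *
a=[cap(n,n+'0') for n in ('scene','side','wrist')]
for c in a: print(np.round(c['camera_from_world'],3).tolist(), c['fx'],c['k1'])
im=[c['image'] for c in a]
m=np.vstack([np.hstack(im[:2]),np.hstack([im[2],im[2]*0])])
cv2.imwrite('pics/m0.png',cv2.resize(m,(800,600),interpolation=cv2.INTER_AREA))
s=env.read_state();print(s,env.grip_depth)
E
```

```text
[[0.82, -0.572, 0.019, -0.327], [-0.384, -0.575, -0.722, 0.407], [0.424, 0.585, -0.691, 0.611], [0.0, 0.0, 0.0, 1.0]] 389.5475958569196 0.024149080347446554
[[0.999, -0.043, -0.02, -0.516], [-0.042, -0.598, -0.801, 0.27], [0.023, 0.801, -0.599, 1.029], [0.0, 0.0, 0.0, 1.0]] 539.3156172902573 -0.18671838362385917
[[1.0, 0.001, -0.002, -0.55], [0.002, -0.946, 0.323, -0.043], [-0.002, -0.323, -0.946, 0.382], [0.0, 0.0, 0.0, 1.0]] 332.19786614629766 0.025411840452630584
{'time_s': 0.15, 'q': array([-1.34182955e-01,  3.26776675e-01, -1.93338322e-01,  1.05198813e+00,
        1.12005120e-05,  1.43661982e+00]), 'joint_vel': array([-0.00025862, -0.00223343,  0.00294728,  0.00061812, -0.00018933,
        0.00058057]), 'joint_efforts': array([ 1.04211274e-03, -4.43704247e+01,  2.62664723e+01,  1.04285317e-02,
       -1.23322516e-04, -3.51401161e-05]), 'position': array([5.49571960e-01, 8.20410481e-05, 2.30686074e-01]), 'ee_rot': array([ 7.07108913e-01,  7.07104348e-01, -3.91609301e-04, -5.23075108e-04]), 'wrist_force': array([ 0.31743959,  0.68472801, -0.04915231]), 'ft_torque': array([-0.00886963, -0.02533299, -0.04228199]), 'grasp_force': 0.0, 'gripper_width': 0.08580200662076282} 0.0187
```

View pics/m0.png

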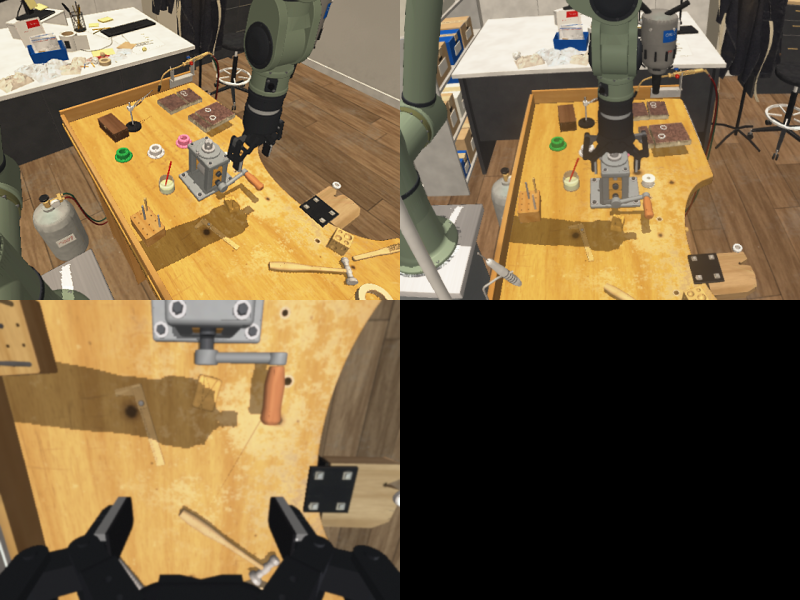

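Run:
```python
from h import *
s=load('scene0')['image'];d=load('side0')['image']
a=cv2.resize(s[165:315,140:400],None,fx=3,fy=3,interpolation=cv2.INTER_CUBIC)[:300*1]
a=cv2.resize(s[175:285,150:383],(800,378),interpolation=cv2.INTER_CUBIC)
b=cv2.resize(d[170:310,180:400],(349,222),interpolation=cv2.INTER_CUBIC)
m=np.zeros((600,800,3),np.uint8);m[:378]=a;m[378:,:349]=b
cv2.imwrite('pics/m1.png',m)
c=load('scene0')
for n,p in dict(dial=(217,211),mill=(290,235)).items(): print(n,onz(c,p,0.0),onz(c,p,.15))
```

```text
dial [0.48125158 0.40537229 0.        ] [0.4157486  0.25691092 0.15      ]
mill [0.59260483 0.22363348 0.        ] [0.50399763 0.11288035 0.15      ]
```

View pics/m1.png

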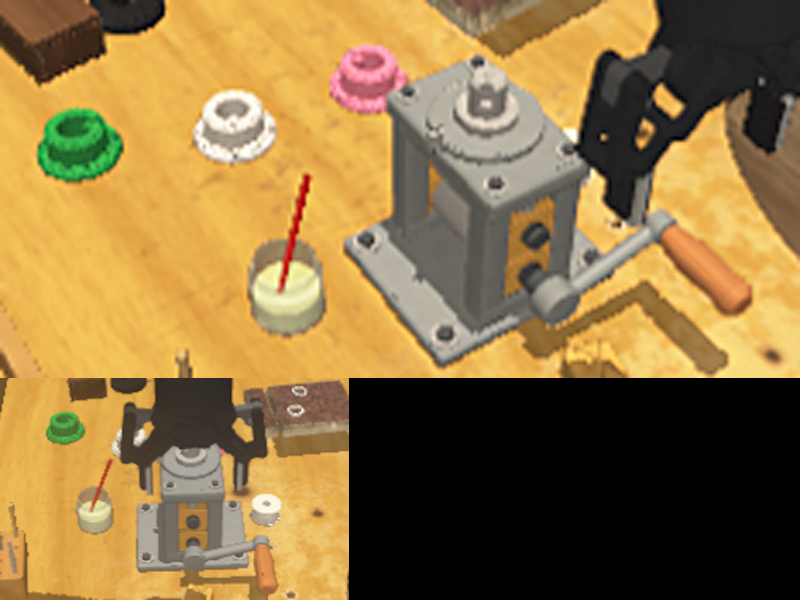

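Call:
{"op": "drive_tool", "data": {"deltas": [[0,0,-0.04,0,0,0,1],[0,0,-0.04,0,0,0,1],[0,0,-0.04,0,0,0,1],[0.045,-0.007,0,0,0,0,1],[0.045,-0.007,0,0,0,0,1],[0.045,-0.007,0,0,0,0,1],[0.045,-0.007,0,0,0,0,1],[0.045,-0.007,0,0,0,0,1],[0.045,-0.007,0,0,0,0,1],[0.045,-0.007,0,0,0,0,1],[0,0,0,0,0,0,1],[0,0,0,0,0,0,1]]}}

```text
time_s: 1.35
position: [0.5004, 0.3158, 0.3506]
ee_rot: [0.706, 0.708, -0.001, 0.0]
wrist_force: [-1.0, -0.4, 0.0]
gripper_width: 0.0854
grasp_force: 0.0
```

Run:
```python
from h import *
c=cap('wrist','w1'); cs=cap('scene','s1'); cd=cap('side','d1')
m=np.zeros((600,800,3),np.uint8);m[:420,:560]=c['image']
m[420:,:400]=cv2.resize(cd['image'][170:310,180:400],(400,180));
m[420:,400:]=cv2.resize(cs['image'][165:285,150:383],(400,180))
cv2.imwrite('pics/m2.png',m)
```

```text
(no output)
```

View pics/m2.png

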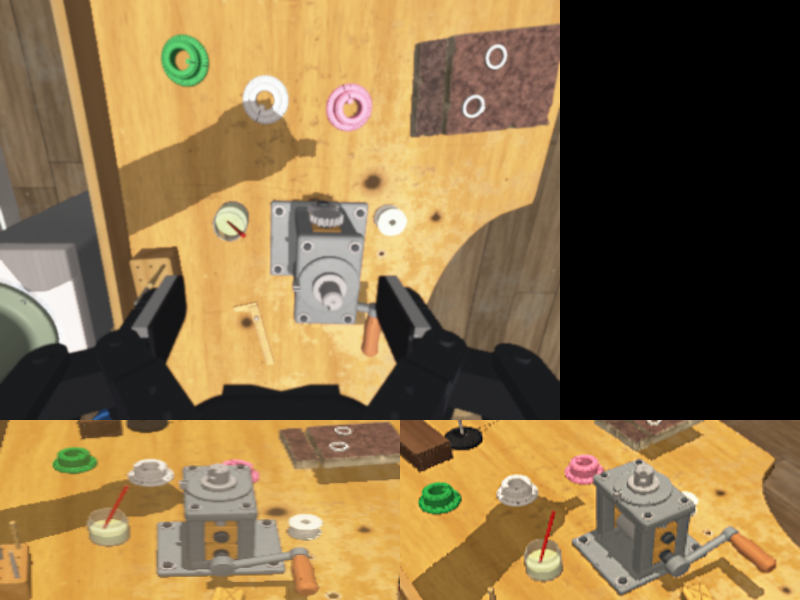

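Run:
```python
from h import *
w,s,d=load('w1'),load('s1'),load('d1')
p=tri([(w,(265,100)),(s,(217.6,207)),(d,(262.5,207))]);print('dial',p,onz(w,(265,100),.02))
q=tri([(w,(332,299)),(s,(291,198)),(d,(299,205))]);print('spin',q,onz(w,(332,299),.176), proj(w,q),proj(s,q),proj(d,q))
T=np.array(w['camera_from_world']);print(-T[:3,:3].T@T[:3,3],T[2,:3])
# other objects
for n,uv,z in (('green',(185,60),.02),('pink',(350,107),.02),('jar',(232,222),.02),('jarstick',(243,236),.05),('spool',(391,222),.024),('cal',(255,330),.009)): print(n,onz(w,uv,z))
```

```text
dial [0.47963166 0.39305064 0.02329175] [0.47920049 0.39264867 0.02      ]
spin [0.55773897 0.18414009 0.17505021] [0.55846262 0.18466896 0.176     ] [[331.20219251 298.90977858]] [[291.09218634 196.63838623]] [[298.87633467 206.26253425]]
[0.50121002 0.398868   0.4941633 ] [-6.13500233e-04 -3.24468425e-01 -9.45896329e-01]
green [0.37587789 0.44111284 0.02      ]
pink [0.5946999  0.38389485 0.02      ]
jar [0.42660359 0.21567201 0.02      ]
jarstick [0.44634163 0.20553504 0.05      ]
spool [0.66765076 0.218233   0.024     ]
cal [0.45656477 0.0084001  0.009     ]
```

Call:
{"op": "drive_tool", "data": {"deltas": [[-0.033,0.0145,0.012,0,0,0,1],[-0.033,0.0145,0.012,0,0,0,1],[-0.033,0.0145,0.012,0,0,0,1],[-0.033,0.0145,0.014,0,0,0,1],[0,0,0,0,0,0,1],[0,0,0,0,0,0,1]]}}

```text
time_s: 2.1
position: [0.5591, 0.181, 0.3012]
ee_rot: [0.708, 0.706, -0.0, -0.0]
wrist_force: [0.4, 0.0, 0.4]
gripper_width: 0.0855
grasp_force: 0.0
```

Run:
```python
from h import *
c=cap('wrist','w2'); u=proj(c,[.558,.184,.176])[0]; print(u)
```

```text
[278.58268357 196.12042153]
```

Call:
{"op": "drive_tool", "data": {"deltas": [[0.035,-0.013,0,0,0,0,1],[0.035,-0.013,0,0,0,0,1],[0.035,-0.013,0,0,0,0,1],[0.035,-0.013,0.03,0,0,0,1],[0.035,-0.013,0.04,0,0,0,1],[0.034,-0.013,0.04,0,0,0,1],[0,0,0.05,0,0,0,1],[0,0,0,0,0,0,1],[0,0,0,0,0,0,1]]}}

```text
time_s: 3.05
position: [0.4825, 0.3867, 0.1485]
ee_rot: [0.707, 0.707, -0.001, -0.0]
wrist_force: [1.0, -0.1, 0.9]
gripper_width: 0.0855
grasp_force: 0.0
```

Run:
```python
from h import *
c=cap('wrist','w3'); v=proj(c,[.48,.393,.028])[0]; print(v)
w=load('w2');u=proj(w,[.558,.184,.176])[0]
def crop(c,u,r,s):
    x,y=int(u[0]),int(u[1]); x=min(max(x,r),560-r);y=min(max(y,r),420-r);print(x-r,y-r,s/(2*r))
    return cv2.resize(c['image'][y-r:y+r,x-r:x+r],(s,s),interpolation=cv2.INTER_CUBIC)
cv2.imwrite('pics/m3.png',np.hstack([crop(w,u,60,400),crop(c,v,75,400)]))
```

```text
[277.00346818 193.78168783]
218 136 3.3333333333333335
202 118 2.6666666666666665
```

View pics/m3.png

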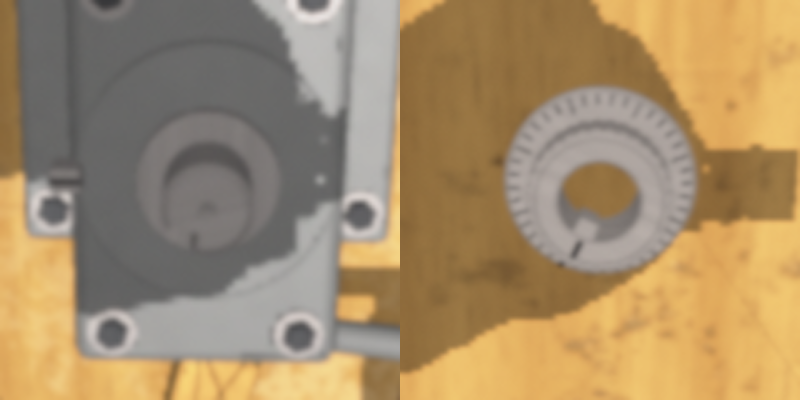

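```bash
cat >> h.py <<'E'
def ortho(c,x,y,z,r,s):
    g=np.linspace(-r,r,s); X,Y=np.meshgrid(x+g,y-g)
    p=proj(c,np.stack([X,Y,X*0+z],-1).reshape(-1,3)).reshape(s,s,2).astype(np.float32)
    o=cv2.remap(c['image'],p[...,0],p[...,1],cv2.INTER_CUBIC)
    return cv2.normalize(o,None,0,255,cv2.NORM_MINMAX)
E
python3 - <<'E'
from h import *
w=load('w2');c=load('w3')
a=ortho(w,.558,.184,.176,.02,400)
g=cv2.cvtColor(a,cv2.COLOR_BGR2GRAY); lo,hi=np.percentile(g[80:320,80:320],[1,99]); a=np.clip((a.astype(float)-lo)/(hi-lo)*255,0,255).astype(np.uint8)
b=ortho(c,.48,.393,.026,.04,400)
cv2.imwrite('pics/m4.png',np.hstack([a,b]))
E
```

```text
(no output)
```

View pics/m4.png

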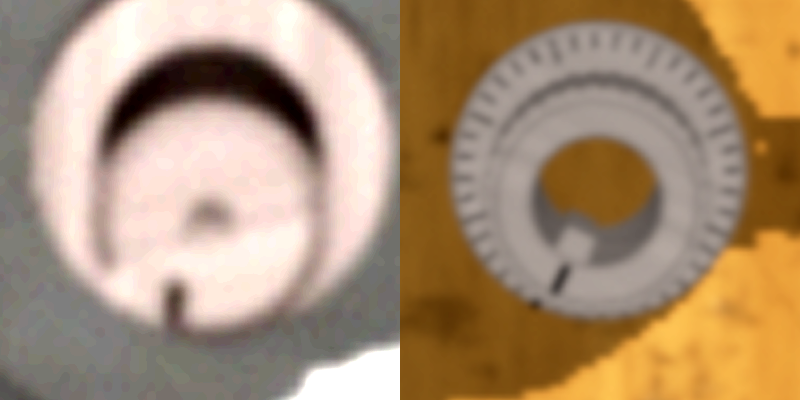

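Call:
{"op": "drive_tool", "data": {"deltas": [[0,0,-0.05,0,0,0,1],[0,0,-0.05,0,0,0,1],[-0.04,0.015,-0.05,0,0,0,1],[-0.041,0.015,0,0,0,0,1],[-0.041,0.015,0,0,0,0,1],[-0.041,0.015,0,0,0,0,1],[-0.04,0.016,0,0,0,0,1],[0,0,0.025,0,0,0,1],[0,0,0.025,0,0,0,1],[0,0,0,0,0,-8.5,1],[0,0,0,0,0,-8.5,1],[0,0,0,0,0,-8.5,1],[0,0,0,0,0,-8.5,1],[0,0,0,0,0,-8.5,1],[0,0,0,0,0,-8.5,1],[0,0,0,0,0,-8.5,1],[0,0,0,0,0,-8.5,1],[0,0,0,0,0,-8.5,1],[0,0,0,0,0,-8.5,1]]}}

```text
time_s: 5.0
position: [0.5575, 0.1926, 0.2401]
ee_rot: [0.041, 0.999, 0.001, 0.003]
wrist_force: [-0.3, 0.4, 0.3]
gripper_width: 0.0856
grasp_force: 0.0
```

Call:
{"op": "drive_tool", "data": {"deltas": [[0,0,0,0,0,-8.5,1],[0,0,0,0,0,-8.5,1],[0,0,0,0,0,-8.5,1],[0,0,0,0,0,-8.5,1],[0,0,0,0,0,-8.5,1],[0,0,0,0,0,0,1],[0,0,0,0,0,0,1]]}}

```text
time_s: 5.7
position: [0.5568, 0.1927, 0.2385]
ee_rot: [-0.32, 0.948, -0.0, 0.002]
wrist_force: [0.1, -0.1, 0.3]
gripper_width: 0.0853
grasp_force: 0.0
```

Run:
```python
from h import *
c=cap('wrist','w4'); print(env.read_state()['q'])
a=ortho(c,.558,.184,.176,.02,400)
v=proj(c,[.558,.184,.165])[0].astype(int);print(v)
b=c['image'][v[1]-60:v[1]+60,v[0]-60:v[0]+60]
cv2.imwrite('pics/m5.png',np.hstack([a,cv2.resize(b,(400,400),interpolation=cv2.INTER_CUBIC)]))
```

```text
[ 2.08176533e-01  3.92174266e-01 -7.84712240e-02  1.09685444e+00
  2.41838860e-05 -4.43006266e-01]
[270 215]
```

View pics/m5.png

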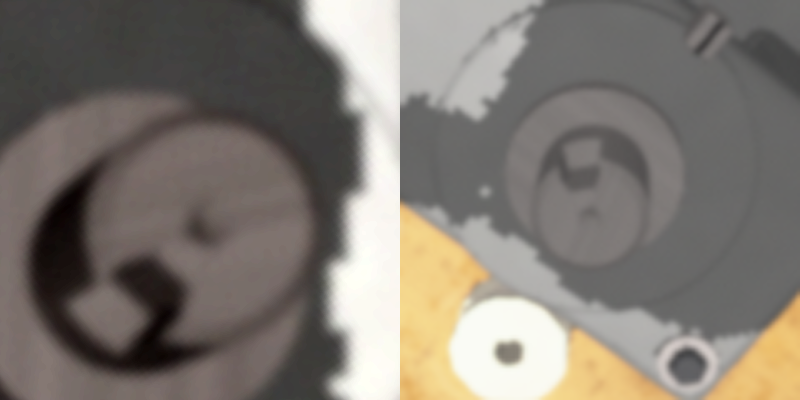

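Run:
```python
from h import *
from scipy.optimize import minimize
c=load('w4'); g=cv2.cvtColor(c['image'],cv2.COLOR_BGR2GRAY)
S=8; p0=proj(c,[.558,.184,.165])[0]-35
A=np.array([[S,0,-p0[0]*S],[0,S,-p0[1]*S]]); G=cv2.warpAffine(g,A,(560,560),flags=cv2.INTER_CUBIC).astype(float)
def poly(P): 
    m=np.zeros((560,560),np.uint8); cv2.fillPoly(m,[np.round((proj(c,P)-p0)*S*16).astype(np.int32)],1,shift=4); return m>0
def pts(x,y,t,rs,z):
    d=np.array([-np.cos(t),-np.sin(t)]);n=np.array([-d[1],d[0]])
    return [[*(np.array([x,y])+r*d+s*n),z] for r,s in rs]
def sc(x,y,t):
    l=poly(pts(x,y,t,[(.0062,-.004),(.0062,.004),(.0113,.004),(.012,0),(.0113,-.004)],.161))
    f=poly(pts(x,y,t,[(.0062,-.004),(.0062,.004)],.176)+pts(x,y,t,[(.0062,.004),(.0062,-.004)],.161))
    f=cv2.erode(f.astype(np.uint8),np.ones((5,5)))>0;l=cv2.erode(l.astype(np.uint8),np.ones((5,5)))>0
    a=np.linspace(0,2*np.pi,60)
    disc=poly([[x+.012*np.cos(b),y+.012*np.sin(b),.176] for b in a if abs((b-np.pi-t+np.pi)%(2*np.pi)-np.pi)>.4]) & ~f & ~l
    return (G[l].mean()-G[f].mean()) - .5*(G[l].std()+G[f].std()+G[disc].std())
best=max((sc(x,y,t),x,y,t) for t in np.arange(.6,1.3,.06) for x in np.arange(.553,.563,.001) for y in np.arange(.178,.190,.001)); print(best)
b=max((sc(best[1]+i,best[2]+j,best[3]+k),best[1]+i,best[2]+j,best[3]+k) for i in np.arange(-1,1.1,.33)*1e-3 for j in np.arange(-1,1.1,.33)*1e-3 for k in np.arange(-.08,.09,.02)); print(b)
# disc edge fit on w2,w4
for f in ('w2','w4'):
    cc=load(f); gg=cv2.cvtColor(cc['image'],cv2.COLOR_BGR2GRAY).astype(np.float32)
    def e(v):
        a=np.linspace(0,2*np.pi,120,endpoint=False); a=a[abs((a-np.pi-.87+np.pi)%(2*np.pi)-np.pi)>.5]
        o=[]
        for r in (.0113,.0127):
            p=proj(cc,np.stack([v[0]+r*np.cos(a),v[1]+r*np.sin(a),a*0+(.176 if r>.012 else .176)],1)).astype(np.float32)
            o.append(cv2.remap(gg,p[:,0].copy(),p[:,1].copy(),cv2.INTER_CUBIC).ravel())
        return (o[0]-o[1]).mean()
    print(f,max((e((x,y)),x,y) for x in np.arange(.553,.563,.0003) for y in np.arange(.178,.190,.0003)))
    np.save
T=np.array(c['camera_from_world']);print(-T[:3,:3].T@T[:3,3])
# overlay
o=cv2.cvtColor(np.clip((G-60)*1.6,0,255).astype(np.uint8),cv2.COLOR_GRAY2BGR)
for z in (.176,.161):
    P=pts(b[1],b[2],b[3],[(.0113,-.004),(.0062,-.004),(.0062,.004),(.0113,.004)],z)
    cv2.polylines(o,[np.round((proj(c,P)-p0)*S).astype(np.int32)],False,(0,0,255),1)
P=[[b[1]+.012*np.cos(k),b[2]+.012*np.sin(k),.176] for k in np.linspace(0,6.3,80)]
cv2.polylines(o,[np.round((proj(c,P)-p0)*S).astype(np.int32)],False,(0,255,0),1)
cv2.imwrite('pics/m6.png',o)
```

```text
(np.float64(11.237585031990674), np.float64(0.56), np.float64(0.18), np.float64(0.6599999999999999))
(np.float64(12.20385461323293), np.float64(0.5599900000000001), np.float64(0.18065), np.float64(0.72))
w2 (np.float32(6.6767874), np.float64(0.5571999999999996), np.float64(0.1824999999999999))
w4 (np.float32(7.901236), np.float64(0.5580999999999995), np.float64(0.17919999999999997))
[0.49069773 0.14166246 0.38176653]
```

View pics/m6.png

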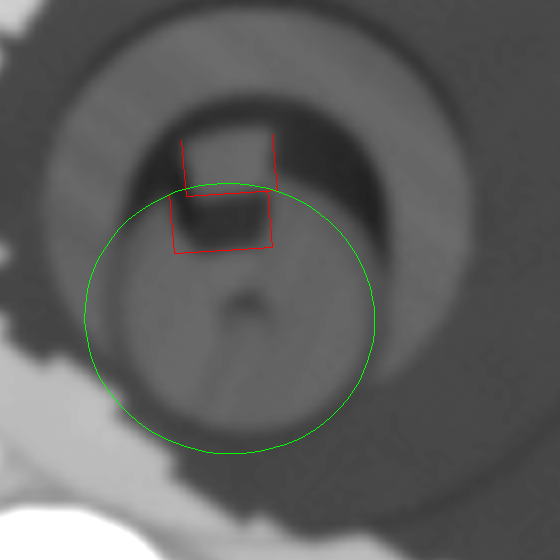

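Run:
```python
from h import *
c=load('w4');w=load('w2'); p0=proj(c,[.558,.184,.165])[0]-35
f=lambda u,z: onz(c,p0+np.array(u)/8,z)
o=f((246,307),.176);print('axis',o)
for u,z in (((229,163),.161),((225,246),.176),((230,193),.161)):
    d=(f(u,z)-o)[:2]; print(u,np.hypot(*d),np.arctan2(-d[1],-d[0]))
for a,b,z in (((192,249),(258,243),.176),((183,140),(190,198),.161),((270,130),(275,190),.161)):
    d=(f(b,z)-f(a,z))[:2]; print(np.hypot(*d),np.arctan2(d[1],d[0]))
print('collar',f((258,193),.150))
# w2 view: ortho (211,212) of m4 and collar centre (208,182) in crop
print('w2 axis',.558+(211-200)*1e-4,.184-(212-200)*1e-4, onz(w,(218+208/3.3333,136+182/3.3333),.150), 'ptr',onz(w,(218+62/3.3333,136+177/3.333),.15))
a=onz(w,(218+108/3.3333,136+332/3.3333),.14);b=onz(w,(218+296/3.3333,136+335/3.3333),.14); print('yaw bolts',np.arctan2(*(b-a)[[1,0]]))
```

```text
axis [0.55819498 0.18103919 0.176     ]
(229, 163) 0.007996297530608928 0.9036578031092315
(225, 246) 0.005594554998495478 0.9506478763261901
(230, 193) 0.005361459137470881 1.0241013773652892
0.005449005419760782 2.3185954308801753
0.005326931499900287 0.7449308312215981
0.005487032934587178 0.720196127459572
collar [0.55707277 0.18023588 0.15      ]
w2 axis 0.5591 0.1828 [0.55946115 0.18155651 0.15      ] ptr [0.51924144 0.1830708  0.15      ]
yaw bolts -0.019551710852432205
```

Call:
{"op": "drive_tool", "data": {"deltas": [[-0.0117,0.041,0,0,0,0,1],[-0.0117,0.041,0,0,0,0,1],[-0.0117,0.041,0,0,0,0,1],[-0.0117,0.041,0,0,0,0,1],[-0.0117,0.041,0,0,0,0,1],[0,0,0,0,0,-7.53,1],[0,0,0,0,0,-7.53,1],[0,0,0,0,0,-7.53,1],[0,0,0,0,0,-7.53,1],[0,0,0,0,0,-7.53,1],[0,0,0,0,0,-7.53,1],[0,0,0,0,0,-7.53,1],[0,0,0.03,0,0,0,1],[0,0,0.03,0,0,0,1],[0,0,0.03,0,0,0,1],[0,0,0,0,0,0,1],[0,0,0,0,0,0,1]]}}

```text
time_s: 7.45
position: [0.4773, 0.3913, 0.1464]
ee_rot: [0.708, -0.706, -0.0, 0.0]
wrist_force: [0.1, 0.4, 0.8]
gripper_width: 0.0852
grasp_force: 0.0
```

Run:
```python
from h import *
c=cap('wrist','w5'); s=env.read_state();print(s['position'],s['ee_rot'],s['q'])
b=ortho(c,.48,.393,.028,.04,560)
cv2.imwrite('pics/m7.png',b)
```

```text
[0.47807823 0.39176927 0.1475192 ] [ 7.08063676e-01 -7.06147811e-01  2.24056585e-04 -1.02465332e-03] [ 5.67135613e-01  5.11930031e-01 -1.28042629e-01  9.28725959e-01
  9.10405910e-06 -1.00637015e+00]
```

View pics/m7.png

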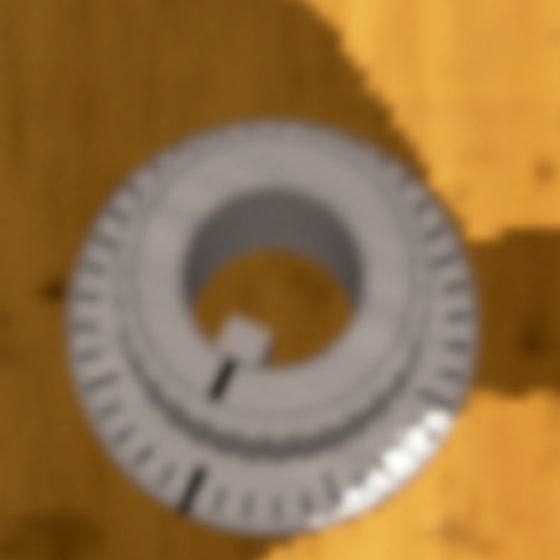

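Call:
{"op": "drive_tool", "data": {"deltas": [[-0.0015,-0.0015,0.035,0,0,0,1],[0,0,0.035,0,0,0,1],[0,0,0.035,0,0,0,1],[0,0,0.02,0,0,0,1],[0,0,0.015,0,0,0,1],[0,0,0,0,0,0,1],[0,0,0,0,0,0,0.3],[0,0,0,0,0,0,0.2],[0,0,0,0,0,0,0],[0,0,0,0,0,0,0],[0,0,0,0,0,0,0],[0,0,0,0,0,0,0],[0,0,0,0,0,0,0],[0,0,0,0,0,0,0]], "force": 25}}

```text
time_s: 8.9
position: [0.4796, 0.3935, 0.0076]
ee_rot: [0.708, -0.706, 0.0, -0.001]
wrist_force: [-0.9, -0.3, 6.0]
gripper_width: 0.0446
grasp_force: 25.3
```

Run:
```python
from h import *
for i in range(3):
    c=cap('wrist','w6'); s=env.read_state();print(np.round(s['position'],4),s['ee_rot'].round(4),s['wrist_force'].round(2),s['ft_torque'].round(3),s['gripper_width'],s['grasp_force'])
```

```text
[0.4796 0.3935 0.0076] [ 7.084e-01 -7.058e-01  2.000e-04 -1.300e-03] [-1.43  0.04  6.77] [-0.033  0.281 -0.034] 0.04461165442957532 25.34145958424233
[0.4796 0.3935 0.0076] [ 7.084e-01 -7.058e-01  2.000e-04 -1.300e-03] [-1.99 -0.33  5.08] [-0.077  0.238  0.026] 0.044418772488182656 25.34095643870387
[0.4796 0.3935 0.0076] [ 7.084e-01 -7.058e-01  2.000e-04 -1.400e-03] [-0.36  0.44  4.97] [-0.076  0.31   0.07 ] 0.04470563224297526 25.34128263585444
```

Call:
{"op": "drive_tool", "data": {"deltas": [[0,0,-0.015,0,0,0,0],[0,0,-0.04,0,0,0,0],[0,0,-0.05,0,0,0,0],[0,0,-0.05,0,0,0,0],[0,0,-0.05,0,0,0,0],[0.03,-0.011,0,0,0,0,0],[0.04,-0.015,0,0,0,0,0],[0.042,-0.016,0,0,0,0,0],[0.04,-0.015,0,0,0,0,0],[0.035,-0.013,0,0,0,0,0],[0.025,-0.009,0,0,0,0,0],[0,0,0,0,0,0,0],[0,0,0,0,0,0,0]]}}

```text
time_s: 10.35
position: [0.5584, 0.1807, 0.2116]
ee_rot: [0.708, -0.706, -0.0, -0.0]
wrist_force: [-0.5, 0.2, -1.2]
gripper_width: 0.0446
grasp_force: 26.3
```

Run:
```python
from h import *
for i in range(3):
    c=cap('wrist','w7'); s=env.read_state();print(np.round(s['position'],4),s['ee_rot'].round(4),s['wrist_force'].round(2),s['ft_torque'].round(3),s['gripper_width'],s['q'].round(3))
sd=cap('side','d7');sc=cap('scene','s7')
f=lambda c,P,r:cv2.resize(c['image'][int(P[1])-r:int(P[1])+r,int(P[0])-r:int(P[0])+r],(400,400),interpolation=cv2.INTER_CUBIC)
P=[.5586,.1815,.19]
u=proj(c,[.5586,.1815,.205])[0];print(u)
a=cv2.resize(c['image'][200:420,140:420],(509,400)) 
cv2.imwrite('pics/m8.png',np.hstack([f(sd,proj(sd,P)[0],35),f(sc,proj(sc,P)[0],35)]))
```

```text
[0.5582 0.1814 0.2114] [ 7.084e-01 -7.058e-01 -1.000e-04 -3.000e-04] [-0.57  0.62 -1.78] [-0.002 -0.002 -0.012] 0.044133512110289756 [ 0.188  0.407 -0.125  1.039  0.    -1.386]
[0.558  0.1819 0.2113] [ 7.087e-01 -7.055e-01 -1.000e-04 -2.000e-04] [-0.64  0.57 -0.56] [0.04  0.027 0.037] 0.04429460465013583 [ 0.189  0.407 -0.125  1.038  0.    -1.386]
[0.558  0.1821 0.2112] [ 7.089e-01 -7.053e-01 -0.000e+00 -2.000e-04] [ 0.13  1.56 -1.97] [ 0.092  0.034 -0.055] 0.04420789491835401 [ 0.19   0.407 -0.125  1.038  0.    -1.386]
[280.76636718 269.49587375]
```

View pics/m8.png

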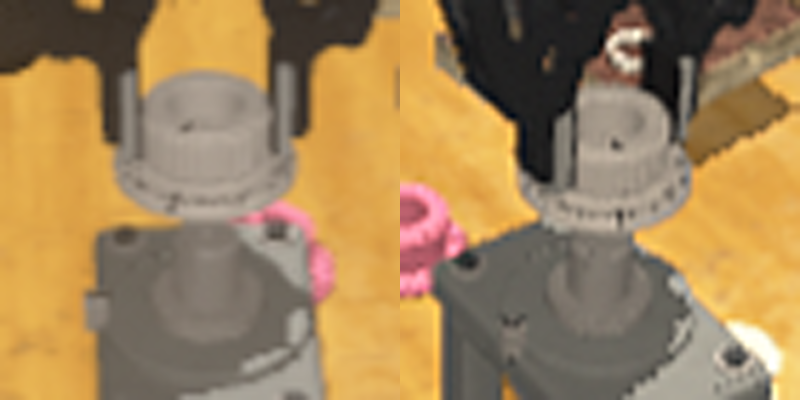

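Call:
{"op": "drive_tool", "data": {"deltas": [[0,0,0.012,0,0,0,0],[0,0,0.012,0,0,0,0],[0,0,0.003,0,0,0,0],[0,0,0.002,0,0,0,0],[0,0,0,0,0,0,0]]}}

```text
time_s: 11.1
position: [0.5582, 0.181, 0.1813]
ee_rot: [0.708, -0.706, -0.0, 0.0]
wrist_force: [-0.0, 1.1, -1.1]
gripper_width: 0.0444
grasp_force: 26.3
```

Call:
{"op": "drive_tool", "data": {"deltas": [[0,0,0.0015,0,0,0,0],[0,0,0.0015,0,0,0,0],[0,0,0,0,0,0,0]]}}

```text
time_s: 11.4
position: [0.5585, 0.1811, 0.1788]
ee_rot: [0.708, -0.706, -0.0, -0.0]
wrist_force: [-0.2, 1.1, -0.9]
gripper_width: 0.0443
grasp_force: 26.3
```

Call:
{"op": "drive_tool", "data": {"deltas": [[0,0,0.0015,0,0,0,0],[0,0,0.0015,0,0,0,0],[0,0,0.0015,0,0,0,0],[0,0,0,0,0,0,0]]}}

```text
time_s: 11.8
position: [0.5584, 0.1811, 0.174]
ee_rot: [0.708, -0.706, -0.0, -0.0]
wrist_force: [1.0, 0.8, -1.7]
gripper_width: 0.0445
grasp_force: 26.3
```

Call:
{"op": "drive_tool", "data": {"deltas": [[0,0,0.0015,0,0,0,0],[0,0,0.0015,0,0,0,0],[0,0,0,0,0,0,0]]}}

```text
time_s: 12.1
position: [0.5584, 0.1811, 0.171]
ee_rot: [0.708, -0.706, -0.0, 0.0]
wrist_force: [0.2, 1.3, -1.9]
gripper_width: 0.0442
grasp_force: 26.2
```

Call:
{"op": "drive_tool", "data": {"deltas": [[0,0,0.001,0,0,0,0],[0,0,0,0,0,0,0]]}}

```text
time_s: 12.3
position: [0.5584, 0.1811, 0.1702]
ee_rot: [0.708, -0.706, -0.0, -0.0]
wrist_force: [-0.3, 2.1, -1.6]
gripper_width: 0.0445
grasp_force: 26.3
```

Call:
{"op": "drive_tool", "data": {"deltas": [[0,0,0.0007,0,0,0,0],[0,0,0,0,0,0,0]]}}

```text
time_s: 12.5
position: [0.5585, 0.1811, 0.1696]
ee_rot: [0.708, -0.706, -0.0, -0.0]
wrist_force: [0.0, 2.9, -0.7]
gripper_width: 0.0444
grasp_force: 26.3
```

Call:
{"op": "drive_tool", "data": {"deltas": [[0,0,0.0005,0,0,0,0],[0,0,0,0,0,0,0]]}}

```text
time_s: 12.7
position: [0.5585, 0.1811, 0.1693]
ee_rot: [0.708, -0.706, 0.0, -0.0]
wrist_force: [-1.1, 1.6, 0.6]
gripper_width: 0.0446
grasp_force: 26.5
```

Call:
{"op": "drive_tool", "data": {"deltas": [[0,0,0.0005,0,0,0,0],[0,0,0,0,0,0,0],[0,0,0,0,0,0,0]]}}

```text
time_s: 13.0
position: [0.5586, 0.1812, 0.169]
ee_rot: [0.708, -0.706, 0.0, -0.0]
wrist_force: [-1.6, 0.3, 5.5]
gripper_width: 0.0445
grasp_force: 26.7
```

Call:
{"op": "drive_tool", "data": {"deltas": [[0,0,0,0,0,2,0],[0,0,0,0,0,2,0],[0,0,0,0,0,0,0]]}}

```text
time_s: 13.3
position: [0.5587, 0.1811, 0.1689]
ee_rot: [-0.683, 0.73, -0.0, 0.0]
wrist_force: [-0.5, 2.2, 4.7]
gripper_width: 0.0444
grasp_force: 26.7
```

Call:
{"op": "drive_tool", "data": {"deltas": [[0,0,0,0,0,2,0],[0,0,0,0,0,1,0],[0,0,0,0,0,0,0]]}}

```text
time_s: 13.6
position: [0.5586, 0.1811, 0.1687]
ee_rot: [-0.664, 0.748, -0.0, 0.0]
wrist_force: [0.4, 0.1, 4.1]
gripper_width: 0.0445
grasp_force: 26.7
```

Call:
{"op": "drive_tool", "data": {"deltas": [[0,0,0,0,0,2,0],[0,0,0.0002,0,0,0,0],[0,0,0,0,0,0,0]]}}

```text
time_s: 13.9
position: [0.5586, 0.1811, 0.1686]
ee_rot: [-0.651, 0.759, -0.0, 0.0]
wrist_force: [-0.5, 2.1, 4.4]
gripper_width: 0.0442
grasp_force: 26.8
```

Call:
{"op": "drive_tool", "data": {"deltas": [[0,0,0,0,0,2,0],[0,0,0,0,0,0,0]]}}

```text
time_s: 14.1
position: [0.5579, 0.1812, 0.1677]
ee_rot: [-0.638, 0.77, 0.001, -0.0]
wrist_force: [-0.4, 2.1, -0.2]
gripper_width: 0.0445
grasp_force: 26.4
```

Call:
{"op": "drive_tool", "data": {"deltas": [[0,0,0,0,0,2,0],[0,0,0,0,0,0,0]]}}

```text
time_s: 14.3
position: [0.5579, 0.1812, 0.1676]
ee_rot: [-0.624, 0.781, 0.001, -0.0]
wrist_force: [0.4, 2.6, -0.8]
gripper_width: 0.044
grasp_force: 26.3
```

Call:
{"op": "drive_tool", "data": {"deltas": [[0,0,0.0007,0,0,0,0],[0,0,0.0007,0,0,0,0],[0,0,0,0,0,0,0]]}}

```text
time_s: 14.6
position: [0.558, 0.1811, 0.1667]
ee_rot: [-0.624, 0.781, 0.0, -0.0]
wrist_force: [-0.7, 2.1, 0.2]
gripper_width: 0.0443
grasp_force: 26.4
```

Call:
{"op": "drive_tool", "data": {"deltas": [[0,0,0.001,0,0,0,0],[0,0,0.001,0,0,0,0],[0,0,0,0,0,0,0]]}}

```text
time_s: 14.9
position: [0.558, 0.1812, 0.1648]
ee_rot: [-0.624, 0.781, 0.0, -0.0]
wrist_force: [-1.9, 2.2, -0.4]
gripper_width: 0.0449
grasp_force: 26.4
```

Call:
{"op": "drive_tool", "data": {"deltas": [[0,0,0.001,0,0,0,0],[0,0,0.001,0,0,0,0],[0,0,0.001,0,0,0,0],[0,0,0,0,0,0,0]]}}

```text
time_s: 15.3
position: [0.5581, 0.1812, 0.1617]
ee_rot: [-0.624, 0.781, 0.0, -0.0]
wrist_force: [-4.1, 3.5, 0.5]
gripper_width: 0.0444
grasp_force: 26.5
```

Call:
{"op": "drive_tool", "data": {"deltas": [[0,0,0.001,0,0,0,0],[0,0,0.001,0,0,0,0],[0,0,0.001,0,0,0,0],[0,0,0,0,0,0,0]]}}

```text
time_s: 15.7
position: [0.558, 0.1812, 0.1588]
ee_rot: [-0.624, 0.781, 0.0, -0.0]
wrist_force: [-4.3, 3.1, 1.5]
gripper_width: 0.0443
grasp_force: 26.5
```

Call:
{"op": "drive_tool", "data": {"deltas": [[0,0,0.0007,0,0,0,0],[0,0,0,0,0,0,0]]}}

```text
time_s: 15.9
position: [0.5581, 0.1812, 0.1581]
ee_rot: [-0.624, 0.781, 0.0, -0.0]
wrist_force: [-3.9, 4.0, 1.7]
gripper_width: 0.0443
grasp_force: 26.6
```

Call:
{"op": "drive_tool", "data": {"deltas": [[0,0,0.0006,0,0,0,0],[0,0,0,0,0,0,0]]}}

```text
time_s: 16.1
position: [0.5581, 0.1812, 0.1577]
ee_rot: [-0.624, 0.781, 0.0, -0.0]
wrist_force: [-4.0, 3.7, 2.8]
gripper_width: 0.0445
grasp_force: 26.6
```

Call:
{"op": "drive_tool", "data": {"deltas": [[0,0,0.0005,0,0,0,0],[0,0,0,0,0,0,0]]}}

```text
time_s: 16.3
position: [0.5581, 0.1812, 0.1576]
ee_rot: [-0.624, 0.781, 0.0, -0.0]
wrist_force: [-5.1, 2.9, 5.7]
gripper_width: 0.0442
grasp_force: 26.9
```

Call:
{"op": "drive_tool", "data": {"deltas": [[0,0,-0.0005,0,0,0,0.65],[0,0,0,0,0,0,0.65],[0,0,0,0,0,0,0.65],[0,0,0,0,0,0,0],[0,0,0,0,0,0,0],[0,0,0,0,0,0,0],[0,0,0,0,0,0,0]], "force": 20}}

```text
time_s: 17.0
position: [0.5581, 0.181, 0.1578]
ee_rot: [-0.624, 0.781, 0.0, -0.0]
wrist_force: [-4.2, 0.2, 4.7]
gripper_width: 0.0447
grasp_force: 20.8
```

Run:
```python
from h import *
s=env.read_state();print(s['position'],s['wrist_force'].round(1),s['ft_torque'].round(3),s['gripper_width'],s['grasp_force'])
```

```text
[0.55809466 0.18099852 0.15783835] [-4.2  0.2  4.7] [ 0.032  0.83  -0.042] 0.04466282595213493 20.8116456715714
```

Call:
{"op": "drive_tool", "data": {"deltas": [[0,0.0004,0,0,0,0,0],[0,0,0,0,0,3,0],[0,0,0,0,0,4,0],[0,0,0,0,0,4,0],[0,0,0,0,0,0,0]]}}

```text
time_s: 17.5
position: [0.5582, 0.1809, 0.1578]
ee_rot: [-0.546, 0.838, -0.0, 0.0]
wrist_force: [-2.1, -0.5, 4.7]
gripper_width: 0.0443
grasp_force: 20.8
```

```bash
cat > r.py <<'E'
from h import *
s=env.read_state();p=s['ee_rot'];print(s['time_s'],s['position'].round(4),s['wrist_force'].round(1),s['ft_torque'].round(3),s['gripper_width'].round(4),s['grasp_force'],np.degrees(2*np.arctan2(p[1],p[0])).round(1))
E
python3 r.py
```

```text
Traceback (most recent call last):
  File "r.py", line 2, in <module>
    s=env.read_state();p=s['ee_rot'];print(s['time_s'],s['position'].round(4),s['wrist_force'].round(1),s['ft_torque'].round(3),s['gripper_width'].round(4),s['grasp_force'],np.degrees(2*np.arctan2(p[1],p[0])).round(1))
                                                                                                                                ^^^^^^^^^^^^^^^^^^^^^^^^
AttributeError: 'float' object has no attribute 'round'
```

```bash
sed -i "s/s\['gripper_width'\].round(4)/s['gripper_width']/" r.py; python3 r.py
```

```text
17.5 [0.5582 0.1809 0.1578] [-2.1 -0.5  4.7] [-0.186  0.545 -0.003] 0.04428965788893661 20.763454354273563 246.2
```

Call:
{"op": "drive_tool", "data": {"deltas": [[0,0,0,0,0,4,0],[0,0,0,0,0,4,0],[0,0,0,0,0,4,0],[0,0,0,0,0,4,0],[0,0,0,0,0,4,0],[0,0,0,0,0,4,0],[0,0,0,0,0,0,0]]}}

```text
time_s: 18.2
position: [0.5579, 0.181, 0.1578]
ee_rot: [-0.36, 0.933, -0.0, -0.0]
wrist_force: [-3.1, -1.2, 5.3]
gripper_width: 0.0452
grasp_force: 20.8
```

Run:
```python
from h import *
import runpy; runpy.run_path('r.py')
sd=cap('scene','s8');w=cap('wrist','w8')
u=proj(sd,[.545,.18,.16])[0].astype(int);v=proj(w,[.558,.181,.155])[0].astype(int)
f=lambda c,P,r,k=400:cv2.resize(c['image'][max(0,min(P[1]-r,420-2*r)):][:2*r,P[0]-r:P[0]+r],(k,k),interpolation=cv2.INTER_CUBIC)
print(v)
cv2.imwrite('pics/m9.png',np.hstack([f(sd,u,30),f(w,v,60)]))
```

```text
18.2 [0.5579 0.181  0.1578] [-3.1 -1.2  5.3] [-0.078  0.743  0.031] 0.04516687743825412 20.816369108724757 222.2
[282 272]
```

View pics/m9.png

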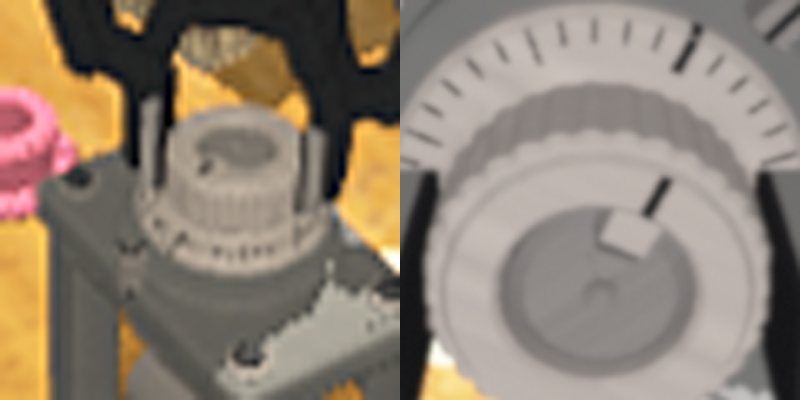

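Run:
```python
from h import *
w=load('w8')
i=onz(w,(222+296/3.333,212+32/3.333),.156);i2=onz(w,(222+280/3.333,212+66/3.333),.156);p=onz(w,(222+380/3.333,212+25/3.333),.15);t=onz(w,(222+195/3.333,212+75*0+290/3.333),.176)
print(i,i2,p,t)
for c in ([.558,.181],[.5586,.1815],t[:2]):
    for q in (i,i2,p): d=q[:2]-c; print(np.hypot(*d).round(4),np.degrees(np.arctan2(-d[1],-d[0])).round(1),end=' | ')
    print()
```

```text
[0.52865299 0.1724486  0.156     ] [0.53390058 0.17436102 0.156     ] [0.52091315 0.182722   0.15      ] [0.55940178 0.18126375 0.176     ]
0.0306 16.2 | 0.025 15.4 | 0.0371 -2.7 | 
0.0313 16.8 | 0.0257 16.1 | 0.0377 -1.9 | 
0.032 16.0 | 0.0264 15.1 | 0.0385 -2.2 |
```

Call:
{"op": "drive_tool", "data": {"deltas": [[0,0,0,0,0,3,0],[0,0,0,0,0,3,0],[0,0,0,0,0,3,0],[0,0,0,0,0,3,0]]}}

```text
time_s: 18.7
position: [0.5578, 0.1811, 0.1578]
ee_rot: [-0.261, 0.965, -0.0, -0.0]
wrist_force: [-4.5, -1.2, 6.0]
gripper_width: 0.0443
grasp_force: 20.9
```

```bash
python3 r.py
```

```text
18.7 [0.5578 0.1811 0.1578] [-4.5 -1.2  6. ] [-0.045  0.824  0.11 ] 0.04430608541572347 20.860560463070215 210.2
```

Call:
{"op": "drive_tool", "data": {"deltas": [[0,0,0,0,0,1,0],[0,0,0,0,0,1,0]]}}

```text
time_s: 18.9
position: [0.5577, 0.1811, 0.1578]
ee_rot: [-0.244, 0.97, 0.0, -0.0]
wrist_force: [-4.3, -0.9, 5.8]
gripper_width: 0.0442
grasp_force: 20.9
```

```bash
python3 r.py
```

```text
18.9 [0.5577 0.1811 0.1578] [-4.3 -0.9  5.8] [0.014 0.881 0.205] 0.044181161869769954 20.864912143842957 208.3
```

Call:
{"op": "drive_tool", "data": {"deltas": [[0,0,0,0,0,1,0],[0,0,0,0,0,0.5,0]]}}

```text
time_s: 19.1
position: [0.5577, 0.1811, 0.1578]
ee_rot: [-0.232, 0.973, 0.0, -0.0]
wrist_force: [-3.5, -0.6, 5.4]
gripper_width: 0.0446
grasp_force: 20.9
```

```bash
python3 r.py
```

```text
19.1 [0.5577 0.1811 0.1578] [-3.5 -0.6  5.4] [-0.066  0.881  0.185] 0.044604802668153094 20.8700793700973 206.8
```

```bash
cat > idx.py <<'E'
from h import *
import sys
def prof(w,r,z):
    g=cv2.cvtColor(w['image'],cv2.COLOR_BGR2GRAY).astype(np.float32); a=np.radians(np.arange(-25,30,.5)); o=0
    for rr in r:
        p=proj(w,np.stack([.5583-rr*np.cos(a),.1812-rr*np.sin(a),a*0+z],1)).astype(np.float32); o=o+cv2.remap(g,p[:,0].copy(),p[:,1].copy(),cv2.INTER_CUBIC).ravel()
    o=o/len(r); d=o-cv2.GaussianBlur(o.reshape(1,-1),(0,0),8).ravel(); k=np.argsort(d)[:6]
    return [(float(np.degrees(a[i]).round(1)),int(d[i])) for i in k]
for f in sys.argv[1:]:
    w=load(f); print(f,'idx',prof(w,np.arange(.026,.031,.0007),.156)); print('   top',prof(w,np.arange(.016,.020,.0007),.178)); print('   ptr',prof(w,np.arange(.0355,.039,.0007),.15))
E
python3 -c "
from h import *
cap('wrist','w9')"; python3 idx.py w8 w9; python3 r.py
```

```text
w8 idx [(16.5, -77), (17.0, -70), (16.0, -68), (17.5, -52), (15.5, -46), (18.0, -28)]
   top [(16.5, -55), (16.0, -53), (17.0, -52), (15.5, -45), (17.5, -44), (15.0, -34)]
   ptr [(-2.0, -57), (-2.5, -56), (-1.5, -39), (-3.0, -35), (-1.0, -13), (5.0, -12)]
w9 idx [(1.0, -77), (0.5, -75), (1.5, -63), (0.0, -58), (2.0, -41), (-0.5, -34)]
   top [(0.5, -58), (1.0, -55), (0.0, -55), (1.5, -47), (-0.5, -47), (2.0, -35)]
   ptr [(-2.0, -60), (-2.5, -52), (-1.5, -44), (-3.0, -27), (-1.0, -17), (4.5, -15)]
19.15 [0.5577 0.1811 0.1578] [-3.5 -0.5  6.3] [-0.052  0.779  0.144] 0.04463290277406723 20.866742269126917 206.8
```

Call:
{"op": "drive_tool", "data": {"deltas": [[0,0,0,0,0,1,0],[0,0,0,0,0,0.5,0]]}}

```text
time_s: 19.35
position: [0.5577, 0.1812, 0.1578]
ee_rot: [-0.219, 0.976, 0.0, -0.0]
wrist_force: [-4.1, -0.8, 5.4]
gripper_width: 0.0448
grasp_force: 20.9
```

```bash
python3 r.py
```

```text
19.35 [0.5577 0.1812 0.1578] [-4.1 -0.8  5.4] [-0.028  0.89   0.161] 0.044836256430096484 20.872935169118136 205.3
```

Call:
{"op": "drive_tool", "data": {"deltas": [[0,0,0,0,0,0.5,0],[0,0,0,0,0,0.5,0]]}}

```text
time_s: 19.55
position: [0.5576, 0.1812, 0.1578]
ee_rot: [-0.211, 0.978, 0.0, -0.0]
wrist_force: [-4.4, -1.1, 5.3]
gripper_width: 0.0449
grasp_force: 20.9
```

```bash
python3 -c "
from h import *
cap('wrist','w10')"; python3 idx.py w10; python3 r.py
```

```text
w10 idx [(-1.5, -76), (-2.0, -76), (-1.0, -61), (-2.5, -60), (-0.5, -38), (-3.0, -37)]
   top [(-2.0, -58), (-2.5, -56), (-1.5, -53), (-3.0, -49), (-1.0, -45), (-3.5, -37)]
   ptr [(-2.0, -61), (-2.5, -51), (-1.5, -46), (-3.0, -27), (-1.0, -18), (4.5, -15)]
19.6 [0.5576 0.1812 0.1578] [-3.4  0.6  5.6] [-0.009  0.853  0.165] 0.04451730854185715 20.8706991723011 204.3
```

Call:
{"op": "drive_tool", "data": {"deltas": [[0,0,0,0,0,0.5,0],[0,0,0,0,0,0,0]]}}

```text
time_s: 19.8
position: [0.5577, 0.1812, 0.1578]
ee_rot: [-0.206, 0.978, 0.0, -0.0]
wrist_force: [-3.8, -0.5, 5.7]
gripper_width: 0.0446
grasp_force: 20.9
```

```bash
python3 r.py
```

```text
19.8 [0.5577 0.1812 0.1578] [-3.8 -0.5  5.7] [0.022 0.918 0.134] 0.04461722493364971 20.871855925552154 203.8
```

Call:
{"op": "drive_tool", "data": {"deltas": [[0,0,0,0,0,0.4,0],[0,0,0,0,0,0,0]]}}

```text
time_s: 20.0
position: [0.5577, 0.1812, 0.1578]
ee_rot: [-0.203, 0.979, 0.0, -0.0]
wrist_force: [-3.5, -0.9, 5.8]
gripper_width: 0.0446
grasp_force: 20.9
```

```bash
python3 r.py
```

```text
20.0 [0.5577 0.1812 0.1578] [-3.5 -0.9  5.8] [-0.005  0.866  0.145] 0.04455411981982897 20.873228585960533 203.4
```

Call:
{"op": "drive_tool", "data": {"deltas": [[0,0,0,0,0,0.5,0],[0,0,0,0,0,0,0]]}}

```text
time_s: 20.2
position: [0.5576, 0.1812, 0.1578]
ee_rot: [-0.199, 0.98, 0.0, -0.0]
wrist_force: [-3.8, -0.7, 5.6]
gripper_width: 0.045
grasp_force: 20.9
```

```bash
python3 -c "
from h import *
cap('wrist','w11')"; python3 idx.py w11; python3 r.py
```

```text
w11 idx [(-3.0, -77), (-3.5, -75), (-2.5, -63), (-4.0, -58), (-2.0, -40), (-4.5, -34)]
   top [(-3.5, -58), (-4.0, -56), (-3.0, -54), (-4.5, -49), (-2.5, -45), (-5.0, -36)]
   ptr [(-2.0, -58), (-2.5, -48), (-1.5, -44), (-3.0, -22), (-1.0, -17), (4.5, -16)]
20.25 [0.5577 0.1812 0.1578] [-4.3 -0.8  6.9] [0.044 0.952 0.113] 0.04418516244529535 20.87312570974973 202.9
```

Call:
{"op": "drive_tool", "data": {"deltas": [[0,0,0,0,0,0.5,0],[0,0,0,0,0,0,0]]}}

```text
time_s: 20.45
position: [0.5577, 0.1812, 0.1578]
ee_rot: [-0.194, 0.981, 0.0, -0.0]
wrist_force: [-4.1, -1.1, 4.7]
gripper_width: 0.0443
grasp_force: 20.9
```

```bash
python3 r.py
```

```text
20.45 [0.5577 0.1812 0.1578] [-4.1 -1.1  4.7] [-0.009  0.92   0.169] 0.04426525304463753 20.873782325425054 202.4
```

Call:
{"op": "drive_tool", "data": {"deltas": [[0,0,0,0,0,0.5,0],[0,0,0,0,0,0,0]]}}

```text
time_s: 20.65
position: [0.5576, 0.1812, 0.1578]
ee_rot: [-0.19, 0.982, 0.0, -0.0]
wrist_force: [-3.3, -0.2, 5.8]
gripper_width: 0.0445
grasp_force: 20.9
```

```bash
python3 -c "
from h import *
cap('wrist','w12')"; python3 idx.py w12; python3 r.py
```

```text
w12 idx [(-4.0, -76), (-4.5, -75), (-3.5, -62), (-5.0, -59), (-3.0, -39), (-5.5, -35)]
   top [(-4.5, -58), (-5.0, -56), (-4.0, -53), (-5.5, -49), (-3.5, -44), (-6.0, -38)]
   ptr [(-2.0, -59), (-1.5, -48), (-2.5, -45), (-1.0, -22), (-3.0, -19), (4.5, -16)]
20.7 [0.5576 0.1812 0.1578] [-4.1 -0.3  7. ] [0.012 0.88  0.131] 0.044713582855573725 20.874495638863664 201.9
```

Call:
{"op": "drive_tool", "data": {"deltas": [[0,0,0,0,0,0.4,0],[0,0,0,0,0,0.3,0],[0,0,0,0,0,0,0]]}}

```text
time_s: 21.0
position: [0.5576, 0.1812, 0.1578]
ee_rot: [-0.184, 0.983, 0.0, -0.0]
wrist_force: [-4.2, -0.4, 7.3]
gripper_width: 0.0446
grasp_force: 20.9
```

```bash
python3 -c "
from h import *
cap('wrist','w13')"; python3 idx.py w13; python3 r.py
```

```text
w13 idx [(-5.0, -77), (-4.5, -73), (-5.5, -66), (-4.0, -55), (-6.0, -43), (-3.5, -31)]
   top [(-5.5, -58), (-5.0, -57), (-6.0, -52), (-4.5, -51), (-6.5, -42), (-4.0, -41)]
   ptr [(-2.0, -60), (-1.5, -51), (-2.5, -45), (-1.0, -25), (-3.0, -18), (4.5, -15)]
21.05 [0.5576 0.1812 0.1578] [-4.1 -0.5  5.5] [0.064 0.925 0.204] 0.044235288394000045 20.88060786884853 201.2
```

Call:
{"op": "drive_tool", "data": {"deltas": [[0,0,0,0,0,0.4,0],[0,0,0,0,0,0,0]]}}

```text
time_s: 21.25
position: [0.5576, 0.1812, 0.1578]
ee_rot: [-0.181, 0.984, 0.0, -0.0]
wrist_force: [-4.3, -0.8, 6.7]
gripper_width: 0.0446
grasp_force: 20.9
```

```bash
python3 -c "
from h import *
for i in range(3):
    cap('wrist','w14'); print(env.read_state()['ft_torque'].round(3))"; python3 idx.py w14; python3 r.py
```

```text
[0.037 0.884 0.248]
[0.039 0.943 0.218]
[0.082 0.914 0.227]
w14 idx [(-5.0, -76), (-5.5, -76), (-4.5, -61), (-6.0, -60), (-4.0, -38), (-6.5, -36)]
   top [(-5.5, -58), (-6.0, -57), (-5.0, -53), (-6.5, -50), (-4.5, -44), (-7.0, -39)]
   ptr [(-2.0, -61), (-1.5, -52), (-2.5, -46), (-1.0, -26), (-3.0, -19), (4.5, -15)]
21.4 [0.5576 0.1812 0.1578] [-3.9 -1.3  5.2] [0.082 0.914 0.227] 0.04425981562493463 20.885647239565515 200.8
```

Call:
{"op": "drive_tool", "data": {"deltas": [[0,0,0,0,0,0,0.6],[0,0,0,0,0,0,0.8],[0,0,0,0,0,0,1],[0,0,0,0,0,0,1],[0,0,0,0,0,0,1],[0,0,-0.01,0,0,0,1],[0,0,-0.03,0,0,0,1],[0,0,-0.04,0,0,0,1],[0,0,-0.04,0,0,0,1],[0,0,0,0,0,0,1],[0,0,0,0,0,0,1]]}}

```text
time_s: 22.5
position: [0.5588, 0.1813, 0.2794]
ee_rot: [-0.18, 0.984, 0.0, 0.002]
wrist_force: [0.6, 0.5, -1.0]
gripper_width: 0.0855
grasp_force: 0.0
```

```bash
python3 -c "
from h import *
w=cap('wrist','w15')
# scale check of home height: flange outline
"; python3 idx.py w15; python3 r.py
```

```text
w15 idx [(-3.5, -38), (-4.0, -38), (-4.5, -33), (-3.0, -33), (-5.0, -25), (-2.5, -24)]
   top [(-3.5, -28), (-3.0, -28), (-4.0, -26), (-2.5, -26), (-4.5, -23), (-2.0, -22)]
   ptr [(-1.5, -23), (-2.0, -21), (-1.0, -20), (-2.5, -14), (-0.5, -12), (-3.0, -5)]
22.55 [0.558  0.1812 0.2779] [ 0.  -0.5  0.3] [ 0.05  -0.053 -0.014] 0.08491178795520236 0.0 200.7
```

```bash
python3 -c "
from plant import env
print(env.finish_job())"
```

```text
the job is handed in; nothing more can be done
None
```

The dial is home on the collar with its tab in the keyway, and I turned it clockwise until the torque rose at the stop. Its index line rests about 2° (1.2 mm) past the zero pointer. The dial is released, the arm is clear and the job is handed in; no verdict came back.

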